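# Tare the counter scale

### The job

The empty tray on the counter scale has to be tared: push the clear splash cover fully aside, reach a fingertip into the well it was hiding and press the sunken tare key right down, keeping it down for about two seconds. Then let the key come back up and push the cover fully shut over its well again. Leave the other key (in the open well) unpressed, and leave the tray and the jars where they stand.

Things in the scene. Friction and masses are not known exactly. Their poses are not given: they have to be found in the camera images.
- scale: Fixed white counter scale. Origin on the worktop under the centre of its dark grey key deck; x points from the deck to the weighing plate, y to the left along the deck, z up. The deck is 150 mm (x) by 260 mm (y), its flat top 56 mm above the worktop, with two round wells. Two 4 mm high guide rails run along y at x = -56 and +56 mm. Behind the deck (x = 80 to 300 mm) is the steel weighing plate, 68 mm high, with the tray on it.
- tare_well (a point): Centre of the mouth of the tare well, level with the deck top: round, 46 mm across, at x = 0, y = -60 mm of the scale. Hidden under the cover at the start.
- tare_top (a point): Centre of the top of the tare key, a white round cap 36 mm across, sunk 18 mm below the mouth of the tare well; it moves straight down when pressed.
- tare (a joint): Travel of the tare key in m: 0 up, 0.006 right down against its stop. Sprung: it starts to move at 1.2 N, is right down at 4 N and comes back up by itself.
- power_well (a point): Centre of the mouth of the other well, 46 mm across, at x = 0, y = +30 mm of the scale, open at the start. It holds the power key, a white square cap of 24 mm sunk 18 mm. Leave that key alone.
- power (a joint): Travel of the power key in m: 0 up, 0.006 right down. Must not be pressed.
- cover_top (a point): Centre of the top of the splash cover: a flat clear plastic hood with an aluminium strip along each of its two end faces, 100 mm (x of the scale) by 92 mm (y), from 2 to 15 mm above the deck top. It cannot be lifted and is too large to grip: push it by its end faces, which look along the scale's -y and +y.
- cover (a joint): Position of the cover in m along the scale's +y: 0 fully shut (centred over the tare well, against its stop), 0.09 fully open (centred over the other well, against its stop). It slides with about 1.5 N of friction and stays where it is left. At the start it is shut or up to 15 mm short of it.
- tray: Empty clear plastic tray, 110 by 150 by 35 mm, loose on the weighing plate. Origin at the centre of its underside.
- tall_jar: Loose preserve jar, 72 mm across and 95 mm high with an aluminium lid, standing on the worktop beside the scale. Origin at the centre of its underside.
- low_jar: Loose jar, 76 mm across and 60 mm high with a brass-coloured lid, on the worktop at the scale's other side. Origin at the centre of its underside.

How it is judged (in metres and radians):
On the way, in this order (a step that is already met when the one before it is completed fails the run):
1. the cover is pushed aside, clear of the tare well (joint cover over 0.078) (value of joint cover above 0.078 m), for 0.2 s.
2. the tare key is kept down (over 4.5 of its 6 mm) by the fingers for 1.5 s (value of joint tare above 0.0045 m and contact force between the fingers and tare above 0.5 N), for 1.5 s.
3. the cover is pushed shut again (joint cover under 0.006) (value of joint cover below 0.006 m), for 0.2 s.
At the end, for the whole second after the job is handed in: The cover is shut to within 6 mm, both keys are up (within 1.5 mm), and the tray and the two jars stand within 15 mm of where they started (value of joint cover below 0.006 m and value of joint each of tare, power below 0.0015 m and distance of each of tray, tall_jar, low_jar from where it was at the start of the episode below 0.015 m); the robot touches nothing.
It fails at once if the power key is pressed (over 3 mm) (value of joint power above 0.003 m).
It fails at once if the tray is moved by more than 15 mm or lifted (distance of tray from where it was at the start of the episode above 0.015 m).
It fails at once if a jar is moved by more than 15 mm, lifted or tipped (distance of any of tall_jar, low_jar from where it was at the start of the episode above 0.015 m or angle between any of tall_jar, low_jar's own z axis and vertical above 0.35 rad).
It also fails if it takes over 54 s, if anything falls off the work surface, if the arm or the gripper's body presses on something with over 40 N, if the wrist force passes 120 N, or if a joint passes its speed limit or range.

### The arm

A 6-joint arm with a two-finger parallel gripper is mounted at the origin on the work surface. World frame = base frame: x ahead of the robot, y to its left, z up, the work surface at z = 0. Lengths are in m, angles in degrees, forces in N, time in s.
With the tool pointing down it reaches from about 0.35 to 0.875 m from the base axis. Payload 4.2 kg.
Tool frame: the origin (TCP) lies midway between the tips of the shut fingers; the grasp point (between the pads) lies 19 mm behind it; z points along the fingers, y is the line along which they close (so a half turn about z gives the same grasp; the last joint's range is limited). The gripper opens to 87 mm and grips with 3 to 60 N. Pads are 19 mm wide; open, the fingers measure 117 mm over their backs; the gripper's body (75 mm by 190 mm) begins 51 mm behind the grasp point.
Start: joints at [-58.293, 22.042, 0.453, 0, -68.411, -14.817], TCP at [0.182, -0.598, 0.223] pointing down, gripper open.
Joint ranges: [-179.83, 179.83], [-69.29, 118.12], [-61.27, 80.66], [-181.25, 117.63], [-171.15, -9.14], [-177.46, 177.46]. Speed limits (degrees/s): [159.86, 159.86, 180, 180, 180, 180].

### API

Orientations are given as [roll, pitch, yaw] about the fixed x, y, z axes, in that order (R = Rz(yaw) Ry(pitch) Rx(roll)).
In Python, from workcell import env gives the robot as it stands. The module is installed in compiled form; this text tells all that it offers. Calls block until the motion is done:
- env.goto(position, orientation): joint-space move of the TCP to a pose.
- env.move_straight(position, rotation=None, rate=0.15, force_limit=None): straight line of the TCP; rotation=None keeps the orientation; rate is the mean speed in m/s. With force_limit (N) it stops when the force on the tool has changed by that much, and returns True; else False.
- env.set_joints(angles): joint-space move.
- env.gripper_to(opening, grasp_force=None): opening from 0.0 (shut) to 1.0 (fully open); grasp_force is the grip in N (None keeps the last); returns when the fingers have stopped.
- env.dwell(seconds).
- env.inverse_kinematics(position, orientation): joint angles nearest the present ones, or None.
- env.read_state(): the state.
- env.grab_frame(name): name is "scene" or "top" or "wrist"; returns a dict with "image" (480x640x3 uint8, blue, green, red), "fx", "fy", "cx", "cy" (pixels), "position" and "orientation" of the camera in the world. Camera axes: x right, y up, looking along -z (the intrinsics and any distortion apply to the point x, -y, -z); pixel columns grow to the right and rows downward; lengths in m; the calibration is good to about 2 mm. A picture is of the moment at which its call begins. There is no depth.
A pose or a line that the arm cannot do raises env.Unreachable and nothing moves.
- env.close_job(): hands the job in; it is judged then, once.
Trained networks look in a picture, given as the dict that the camera call returned (one of the last four; its "shot" number tells which), for a name from the list of things; names that differ only in an ending like _2 or _b are one class to them, and where a whole thing is asked for, a point or a joint stands for the part that bears it (a point fixed in the world has none). Each returns a list of dicts, best first, with "score" (0 to 1); they miss things now and then, are a little off and sometimes report something else, mostly with a low value. They report only what shows in the picture. A call takes as long as a camera call.
- env.search_frame(picture, thing): "xyz" ([x, y, z] in m, in world coordinates, good to about 4 mm: the middle of the surface that is visible of it).
- env.trace(picture, thing): "mask" (480x640 bool, what is visible of it).
The state is a dict: "clock": time; "joint_positions": joint angles; "qvel": joint speeds; "joint_torque": joint torques, N m; "position": TCP position; "tool_rot": TCP orientation; "force": force on the tool from outside, world axes, zero at the start; "wrist_torque": the same for the moment, N m; "opening": opening from 0.0 (shut) to 1.0 (fully open); "finger_force": force on a finger pad.
Only numpy, scipy, OpenCV 4.12 (cv2) and the standard library are available. Lean on these libraries where they do the work, as an engineer would, in place of code of your own. Each camera call takes 0.05 s, during which the arm holds its last target. There are 200 camera calls.

## Working session

There is one attempt and no reset: what is moved stays moved. The work goes in short steps, each a Python script; the robot and the scene stay as the last script left them, time stands still between calls to the robot, and variables do not carry over. Pictures are saved under pics/ and viewed, at most 10 in all, crops included, and the job is handed in when it is done.

```bash
mkdir -p pics; python3 - <<'E'
from workcell import env
import cv2,numpy as np
ims=[]
for c in ("scene","top"):
    p=env.grab_frame(c); ims.append(p["image"])
    print(c,np.round(p["position"],3),np.round(p["orientation"],1),p["fx"],p["cx"],p["cy"],[k for k in p])
    for t in ("scale","cover_top","power","tray","tall_jar","low_jar"):
        print(t,[(np.round(d["xyz"],3).tolist(),round(d["score"],2)) for d in env.search_frame(p,t)[:2]])
    cv2.imwrite(f"pics/{c}0.png",p["image"])
print(env.read_state()["clock"],env.read_state()["tool_rot"])
E
```

```text
scene [1.198 0.018 0.941] [33.8  0.7 86.1] 574.9897298267759 321.18335746509786 232.07504252514175 ['image', 'fx', 'fy', 'cx', 'cy', 'position', 'orientation', 'shot']
scale [([0.67, -0.042, 0.063], 0.65)]
cover_top [([0.585, -0.106, 0.07], 0.77)]
power [([0.557, -0.036, 0.034], 0.45)]
tray [([0.755, -0.002, 0.074], 0.91)]
tall_jar [([0.667, -0.283, 0.076], 0.65)]
low_jar [([0.547, 0.202, 0.058], 0.68)]
top [0.466 0.046 0.891] [ 10.9   0.5 -89.6] 467.68810713889576 324.7829992296447 241.90397178560875 ['image', 'fx', 'fy', 'cx', 'cy', 'position', 'orientation', 'shot']
scale [([0.623, -0.048, 0.067], 0.94)]
cover_top [([0.576, -0.105, 0.07], 0.84)]
power [([0.553, -0.029, 0.036], 0.57)]
tray [([0.763, 0.003, 0.071], 0.85)]
tall_jar [([0.642, -0.275, 0.095], 0.91)]
low_jar [([0.525, 0.202, 0.063], 0.6)]
0.7 [-1.79998437e+02  1.46584295e-03 -1.63110119e+02]
```

View pics/top0.png

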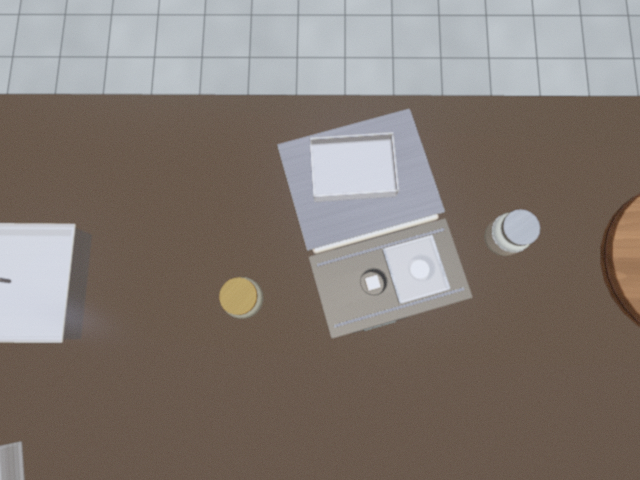

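View pics/scene0.png

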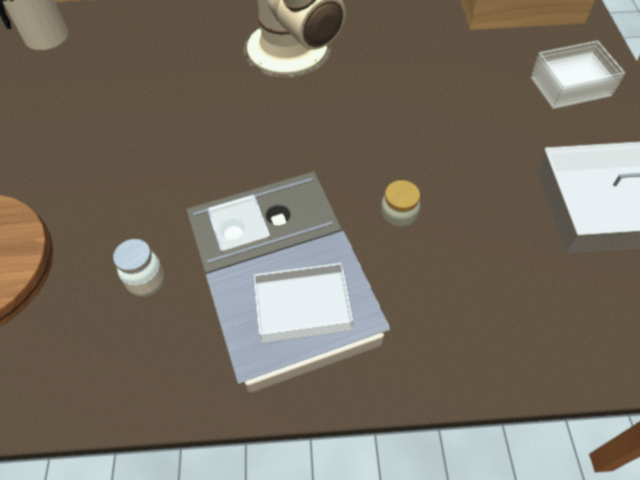

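The deck corners show in the top view at about (309,258), (446,221), (471,297) and (332,335). The cover spans (384,247) to (450,297) and the power well is at (373,283). In the scene view the deck corners are at (187,209), (316,174), (341,235) and (207,270). I'll fit the scale pose from both views.

```bash
cat > h.py <<'E'
import numpy as np
from workcell import env
from scipy.spatial.transform import Rotation as R
def px2w(p,uv,z):
    d=R.from_euler('xyz',p["orientation"],degrees=True).apply([(uv[0]-p["cx"])/p["fx"],-(uv[1]-p["cy"])/p["fy"],-1])
    c=np.array(p["position"]); return c+d*(z-c[2])/d[2]
def fit(loc,W):
    loc=np.array(loc);W=np.array(W)[:,:2]; a=loc-loc.mean(0); b=W-W.mean(0)
    th=np.arctan2((a[:,0]*b[:,1]-a[:,1]*b[:,0]).sum(),(a*b).sum())
    Rm=np.array([[np.cos(th),-np.sin(th)],[np.sin(th),np.cos(th)]]); o=W.mean(0)-Rm@loc.mean(0)
    return o,np.degrees(th),W-(o+loc@Rm.T)
E
python3 - <<'E'
from h import *
t=env.grab_frame("top"); s=env.grab_frame("scene")
L=[(.075,.13),(.075,-.13),(-.075,-.13),(-.075,.13)]
for p,px in ((t,[(309,258),(446,221),(471,297),(332,335)]),(s,[(341,235),(207,270),(187,209),(316,174)])):
    W=[px2w(p,u,.056) for u in px]; o,th,r=fit(L,W); print(o,th,np.round(r*1000).tolist())
    c,q=np.cos(np.radians(th)),np.sin(np.radians(th)); 
    for n,z in (("power",0),("cover_top",0),("tray",0),("tall_jar",0),("low_jar",0)):
        x=env.search_frame(p,n)
        if x:
            d=np.array(x[0]["xyz"])[:2]-o; print(n,np.round([c*d[0]+q*d[1],-q*d[0]+c*d[1]],3))
E
```

```text
[ 0.56288579 -0.06277313] 15.719178414081648 [[-3.0, -0.0], [-4.0, 0.0], [2.0, 2.0], [5.0, -2.0]]
power [-0.001  0.033]
cover_top [ 0.005 -0.043]
tray [0.214 0.008]
tall_jar [ 0.025 -0.226]
low_jar [0.037 0.267]
[ 0.57168756 -0.05932263] 14.372383822906176 [[3.0, -2.0], [-5.0, 5.0], [2.0, -1.0], [-0.0, -2.0]]
power [-0.009  0.027]
cover_top [ 0.001 -0.053]
tray [0.192 0.012]
tall_jar [ 0.037 -0.239]
low_jar [0.042 0.264]
```

```bash
python3 - <<'E'
from h import *
import cv2
env.gripper_to(0.0)
o=np.array([.566,-.061]);th=15.
M=lambda x,y:o+R.from_euler('z',th,degrees=True).as_matrix()[:2,:2]@np.array([x,y])
q0=np.array(env.read_state()["joint_positions"])
for yaw in (15,-165):
    q=env.inverse_kinematics([*M(0,-.04),.26],[180,0,yaw]); print(yaw,q)
yaw=-165
env.goto([*M(0,-.04),.26],[180,0,yaw])
p=env.grab_frame("wrist"); cv2.imwrite("pics/w1.png",p["image"])
print(p["position"],p["orientation"],env.read_state()["clock"])
for n in ("power","cover_top","tare_top"):
    print(n,[(np.round(d["xyz"],3),d["score"]) for d in env.search_frame(p,n)[:1]])
E
```

```text
15 [ 6.04719579e+00  1.67748129e+01 -1.89148233e+00  2.54444375e-14
 -7.13337048e+01  9.89528042e+01]
-165 [ 6.04719579e+00  1.67748129e+01 -1.89148233e+00 -2.54444375e-14
 -7.13337048e+01 -8.10471958e+01]
[ 0.4964625  -0.12113262  0.42242311] [-1.72522677e+01  1.88226266e-03  1.04976305e+02] 5.15
power [(array([ 0.556, -0.036,  0.038]), 0.7)]
cover_top [(array([ 0.576, -0.107,  0.072]), 0.88)]
tare_top []
```

View pics/w1.png

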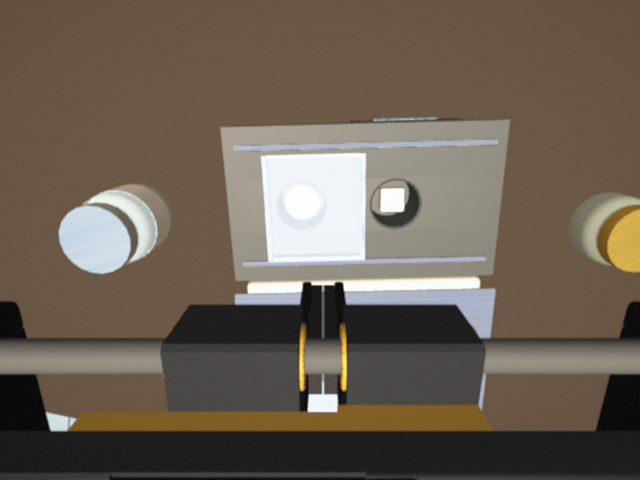

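The wrist view shows the deck corners at (222,128), (508,121), (496,274) and (236,281). The power well is at (395,203) and the cover spans (262,154) to (366,262). The tall jar is on the left and the low jar on the right. I'll refine the pose with these corners and the well.

```bash
python3 - <<'E'
from h import *
p=env.grab_frame("wrist")
L=[(-.075,-.13),(-.075,.13),(.075,.13),(.075,-.13),(0,.03)]
W=[px2w(p,u,.056) for u in [(222,128),(508,121),(496,274),(236,281),(395.5,203)]]
o,th,r=fit(L,W); print(o,th,np.round(r*1000,1).tolist())
C=R.from_euler('z',-th,degrees=True).as_matrix()[:2,:2]
for u in [(262,154),(365,153),(366,262),(271,263)]: print(np.round(C@(px2w(p,u,.071)[:2]-o),4))
E
```

```text
[ 0.56412327 -0.06098434] 16.693121419206378 [[-0.2, 1.0], [2.2, -1.3], [-0.8, 2.3], [-0.1, -0.7], [-1.0, -1.2]]
[-0.0521 -0.0924]
[-0.0503 -0.0016]
[ 0.0523 -0.0004]
[ 0.0506 -0.0915]
```

```bash
cat >> h.py <<'E'
o=np.array([.5642,-.061]);th=16.5
Rz=R.from_euler('z',th,degrees=True).as_matrix()[:2,:2]
M=lambda x,y,z:[*(o+Rz@np.array([x,y])),z]
def loc():
    s=env.read_state(); return np.round([*(Rz.T@(np.array(s["position"])[:2]-o)),s["position"][2]],4), np.round(s["force"],2), s["clock"]
E
python3 - <<'E'
from h import *
import cv2
env.move_straight(M(0,-.138,.16),[180,0,th-180],rate=.15)
print(env.move_straight(M(0,-.138,.064),rate=.1,force_limit=8),loc())
print(env.move_straight(M(0,-.025,.064),rate=.06,force_limit=10),loc())
p=env.grab_frame("wrist"); cv2.imwrite("pics/w2.png",p["image"])
for n in ("cover_top","tare_top"):
    print(n,[(Rz.T@(np.array(d["xyz"])[:2]-o),d["score"]) for d in env.search_frame(p,n)[:1]])
E
```

```text
False (array([ 0.0006, -0.1383,  0.0648]), array([ 1.01, -0.21,  0.36]), 7.5417)
True (array([ 0.0001, -0.0269,  0.0639]), array([ 0.85, -1.6 ,  0.4 ]), 9.3333)
cover_top [(array([-0.01837966,  0.03548123]), 0.93)]
tare_top [(array([-0.0010959 , -0.06496398]), 0.71)]
```

View pics/w2.png

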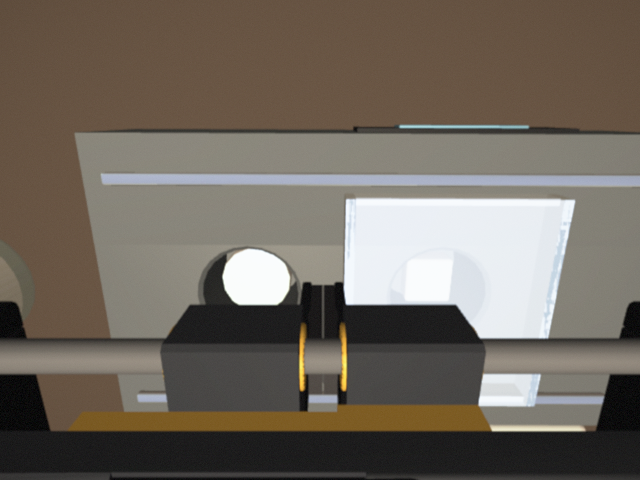

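The tare well is now uncovered, centred near (251,292) with the white cap inside it. The cover sits over the power well, with its left edge at u≈346. I'll check the well position, then press.

```bash
python3 - <<'E'
from h import *
p=env.grab_frame("wrist")
for u in [(204,292),(299,292),(251,246)]: print(np.round(Rz.T@(px2w(p,u,.056)[:2]-o),4))
env.move_straight(M(0,-.034,.064),rate=.08)
env.move_straight(M(0,-.034,.085),rate=.1)
env.move_straight(M(0,-.060,.085),rate=.1)
env.dwell(.2);print(loc())
print(env.move_straight(M(0,-.060,.029),rate=.04,force_limit=7),loc())
E
```

```text
[-0.0026 -0.0828]
[-0.0027 -0.0376]
[-0.0257 -0.0592]
(array([-0.0001, -0.0597,  0.0849]), array([ 0.  , -0.42,  0.16]), 10.75)
True (array([-0.0002, -0.0599,  0.0325]), array([-0.75,  0.81,  5.06]), 11.9667)
```

```bash
python3 - <<'E'
from h import *
x=env.read_state()["position"]
print(env.move_straight([x[0],x[1],.0312],rate=.01,force_limit=12),loc())
for i in range(5): env.dwell(.5);print(loc())
E
```

```text
False (array([-0.0002, -0.06  ,  0.0324]), array([-2.85,  0.87,  6.51]), 12.2167)
(array([-0.0002, -0.06  ,  0.0324]), array([-2.84,  0.72,  6.93]), 12.7167)
(array([-0.0002, -0.06  ,  0.0324]), array([-3.11,  1.47,  7.09]), 13.2167)
(array([-0.0002, -0.06  ,  0.0324]), array([-2.85,  1.37,  6.97]), 13.7167)
(array([-0.0002, -0.06  ,  0.0324]), array([-2.32,  1.59,  7.19]), 14.2167)
(array([-0.0002, -0.06  ,  0.0324]), array([-3.26,  0.24,  8.05]), 14.7167)
```

The key is hard against its stop, held for 2.5 s at about 7 N. Next I'll lift out and shut the cover.

```bash
python3 - <<'E'
from h import *
import cv2
env.move_straight(M(0,-.060,.12),rate=.08)
env.move_straight(M(0,.108,.12),rate=.15)
print(env.move_straight(M(0,.108,.064),rate=.1,force_limit=8),loc())
print(env.move_straight(M(0,-.006,.064),rate=.06,force_limit=10),loc())
x=loc()[0]
env.move_straight(M(0,x[1]+.008,.064),rate=.08)
env.move_straight(M(0,x[1]+.008,.26),rate=.15)
p=env.grab_frame("wrist"); cv2.imwrite("pics/w3.png",p["image"]); print(loc())
for n in ("cover_top",):
    print(n,[(Rz.T@(np.array(d["xyz"])[:2]-o),d["score"]) for d in env.search_frame(p,n)[:1]])
E
```

```text
False (array([0.0004, 0.1078, 0.0643]), array([ 0.53, -0.13,  0.14]), 17.95)
False (array([ 0.0001, -0.006 ,  0.064 ]), array([-0.18,  0.12,  0.79]), 20.0)
(array([-0.0005,  0.0021,  0.2589]), array([-0.5 ,  0.41,  0.28]), 21.7583)
cover_top [(array([ 0.00015377, -0.06074518]), 0.77)]
```

View pics/w3.png

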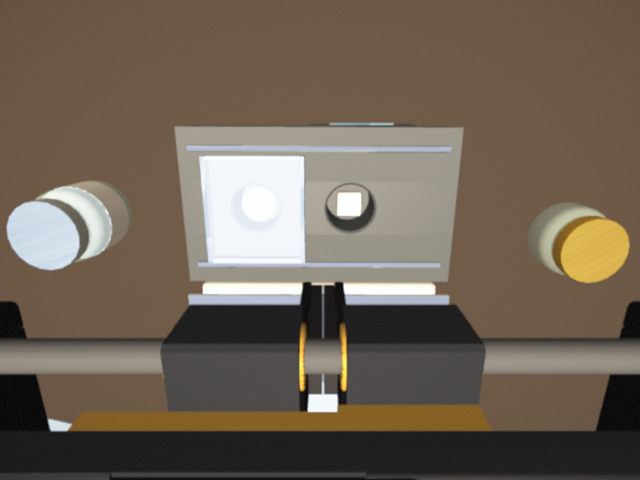

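The cover looks shut: its right edge is at u≈304 and its centre measures y = -61 mm. The stop force never showed, though, so I'll push again until it does.

```bash
python3 - <<'E'
from h import *
import cv2
env.move_straight(M(0,.006,.064),rate=.12)
print(env.move_straight(M(0,-.022,.064),rate=.03,force_limit=8),loc())
x=loc()[0]
env.move_straight(M(0,x[1]+.008,.064),rate=.06)
env.move_straight(M(0,x[1]+.008,.26),rate=.15)
p=env.grab_frame("wrist"); cv2.imwrite("pics/w4.png",p["image"][100:300,150:500]); print(loc())
for n in ("cover_top",):
    print(n,[(Rz.T@(np.array(d["xyz"])[:2]-o),d["score"]) for d in env.search_frame(p,n)[:1]])
t=env.grab_frame("top")
for n in ("tray","tall_jar","low_jar"):print(n,[np.round(d["xyz"],3) for d in env.search_frame(t,n)[:1]])
E
```

```text
True (array([ 0.    , -0.0067,  0.0638]), array([-1.16,  2.61,  1.48]), 24.15)
(array([-0.0005,  0.0014,  0.259 ]), array([0.08, 0.16, 0.3 ]), 25.9417)
cover_top [(array([ 0.00217412, -0.05779761]), 0.97)]
tray [array([0.807, 0.01 , 0.071])]
tall_jar [array([ 0.623, -0.294,  0.097])]
low_jar []
```

View pics/w4.png

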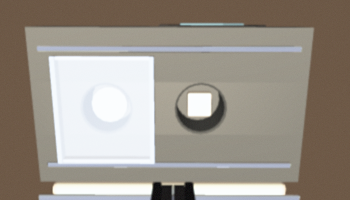

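The stop was felt at y = -6.7 mm, so the cover is fully shut with its edge at crop u≈154. The tare key shows under it and nothing is touching. Handing in.

```bash
python3 -c "
from workcell import env
print(env.close_job())"
```

```text
the job is handed in; nothing more can be done
None
```

The job is handed in, verdict not shown: I pushed the cover fully open, held the tare key against its stop for about 2.5 s and pushed the cover back shut to its stop. I kept clear of the power key, tray and jars, but the last camera check on the tray and jars was inconclusive: their readings were 27 to 44 mm off the first ones (probably the arm blocking the view) and the low jar was not detected.

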